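# Put the tube roller mixer into drive

## Task

Put the tube mixer into gear: take its round black gear-change knob and ease it down gently while rocking the spindle a little to and fro, until the hidden teeth mesh and the knob sinks fully home with its metal skirt down on the collar. Never force the teeth, neither by pressing nor by twisting once they have meshed. Then slide the red gear lock all the way over the skirt and let go, leaving the tubes on the rollers and the things around the mixer as they are.

Things in the scene. Friction and masses are not known exactly. Their poses are not given: they have to be found in the camera images.
- mixer: white tube roller mixer, fixed. Origin on the table below the spindle; z up. Housing 150 (x) by 250 (y) mm (y -145 to +105), flat deck 100 mm above the table; roller bed on its +x side (x 75 to 285, at most 75 mm high). Two guide rails of the red lock stand on the deck to 134 mm height at y -67 to -142.
- collar: steel collar round the spindle, 102 mm outside diameter, rim 122 mm above the table, with the drive's ring of 6 upright teeth inside (origin on the table below). The ring's angle is hidden and starts out of mesh. It is sprung: pressed, it yields 1 mm per N after the first 6 N, for 7 mm, then is solid; twisted, it gives 0.05 rad per 0.1 N m, up to 0.08 rad. Ring and collar must never feel over 15 N.
- knob_grip (a point): middle of the black gear-change knob's grip, on its vertical axis: a fluted cylinder, 56 mm diameter, 40 mm high; this point is 22 mm above its lower end. At its foot is an aluminium skirt, a disc of 80 mm diameter, 6 mm thick, its top 22 mm below this point. The knob turns with the spindle and slides down on it. This point starts 168 mm above the table and is at 152 mm when fully home.
- gear_knob (a joint): how far the knob is pushed down (m): 0 up, out of gear; 0.016 fully home, skirt 2 mm above the collar's rim. Its 3 teeth touch the drive's tooth tips at about 0.005, or sink in freely where they face gaps. Sliding friction is about 2.5 N; it stays where left, but the drive's spring lifts it if it is let go on tooth tips.
- spindle (a joint): angle of spindle and knob (rad), counter-clockwise from above; turns easily out of gear. Meshing positions lie 1.047 rad apart, each about 0.1 rad wide, so rocking 0.55 rad either side of the start always passes one. In mesh it turns only within that play.
- lock_grip (a point): middle of the gear lock's upright red tab, 34 mm high (143 to 177 mm above the table), 14 mm wide along the mixer's x, 26 mm long along its y; this point is at 162 mm. It slides along the mixer's +y, towards the knob, and carries a flat tongue that goes over the knob's skirt (it runs into the skirt if the knob is not home); friction about 2 N, it stays where left.
- gear_lock (a joint): how far the lock has been slid towards the knob (m): 0 fully open, 0.028 fully locked over the skirt. Starts between 0 and 0.008.
- tube_a_mid (a point): middle of a purple-capped blood tube lying on the rollers, 98 mm long, 16 mm diameter; leave it there
- tube_b_mid (a point): middle of the other purple-capped blood tube on the rollers, same size; leave it there
- rack_mid (a point): middle of a loose white rack (90 by 200 mm, 100 mm high) full of capped tubes, beside the mixer; leave it alone
- sanitiser_mid (a point): middle of a loose clear bottle, 60 mm diameter, 160 mm high; leave it alone
- jar_mid (a point): middle of a loose sample jar with a yellow cap, 56 mm diameter, 70 mm high; leave it alone

How it is judged:
By the outcome, as a careful person would: the job done as asked, in the order asked, and still so for the second after the job is handed in, with the robot touching nothing.
It also fails if it takes over 72 s, if anything falls off the work surface, if the arm or the gripper's body presses on something with over 40 N, if the wrist force passes 120 N, or if a joint passes its speed limit or range.

## Robot

A 6-joint arm with a two-finger parallel gripper is mounted at the origin on the work surface. World frame = base frame: x ahead of the robot, y to its left, z up, the work surface at z = 0. Lengths are in m, angles in rad, forces in N, time in s.
With the tool pointing down it reaches from about 0.275 to 0.75 m from the base axis. Payload 10.2 kg.
Tool frame: the origin (TCP) lies midway between the tips of the shut fingers; the grasp point (between the pads) lies 19 mm behind it; z points along the fingers, y is the direction in which the jaws open and shut (so a half turn about z gives the same grasp; the last joint's range is limited). The gripper opens to 88 mm and grips with 3 to 60 N. Pads are 18 mm wide; open, the fingers measure 123 mm over their backs; the gripper's body (75 mm by 187 mm) begins 45 mm behind the grasp point.
Start: joints at [-1.507, 0.313, 1.498, -0, 1.331, -0.223], TCP at [0.149, -0.504, 0.239] pointing down, gripper open.
Joint ranges: [-2.94, 2.94], [-0.97, 2.17], [0.19, 2.56], [-1.23, 4.37], [0.02, 3.11], [-2.88, 2.88]. Speed limits (rad/s): [2.39, 2.39, 3.01, 3.14, 3.14, 3.14].

## Interface

Orientations are given as a rotation vector (axis times angle).
In Python, from rig import get_state, read_camera, finish_job gives the robot as it stands. The module is installed in compiled form; this text tells all that it offers.
- The arm moves only by the tool move_arm, never from a script. Its argument "moves" is a list of rows, each an object of numbers: "x", "y", "z": the shift along the tool's x, y, z in cm; "yaw": the turn about the tool's z in degrees; "grip": the opening, from 0 (shut) to 1 (fully open). In form: [{"x": .., "y": .., "z": .., "yaw": .., "grip": ..}, ...]. A call has 1 to 12 rows; each row is the pose to reach, as a shift and turn from the pose commanded when the call began, along the tool's axes at that moment; what a row does not reach only later rows make up. A row lasts 1/12 s, in which the tool goes at most 41.7 mm and 7.16 degrees, less where a joint would pass 70% of its speed; a pose out of reach is approached as far as the arm can. A call with a gripper value outside its range is refused whole. The fingers move at their own pace and stop on an object; the grip force is fixed at half the most. Time passes only in rows, so rows that repeat a pose let the fingers close. It gives the time, the measured TCP pose, the force and the opening at its end, in the units of the state.
- get_state(): the state, without advancing time (a new reading comes with each control period).
- read_camera(name): name is "scene" or "side" or "wrist"; returns a dict with "pixels" (420x560x3 uint8, red, green, blue), "fx", "fy", "cx", "cy" (pixels), "k1" (the pictures are not rectified: a ray, as slopes to the right and down, at radius r is drawn at 1 + k1 r^2 times it, then the intrinsics apply), "world_from_camera" (4x4, takes a point from camera to world coordinates). Camera axes: x right, y up, looking along -z (the intrinsics and any distortion apply to the point x, -y, -z); pixel columns grow to the right and rows downward; lengths in m; the calibration is good to about 2 mm. A picture is of the moment at which its call begins. There is no depth.
- finish_job(): hands the job in, once; it reports no verdict.
The state is a dict: "time": time; "joints": joint angles; "qd": joint speeds; "tau": joint torques, N m; "tool_pos": TCP position; "ee_rot": TCP orientation; "wrist_force": force on the tool from outside, world axes, zero at the start; "wrist_torque": the same for the moment, N m; "width": opening from 0.0 (shut) to 1.0 (fully open).
Only numpy, scipy, OpenCV 4.12 (cv2) and the standard library are available. Lean on these libraries where they do the work, as an engineer would, in place of code of your own. Each camera call takes 0.05 s, during which the arm holds its last target.

## Working session

There is one attempt and no reset: what is moved stays moved. The work goes in short steps, Python scripts to look and compute and a tool call to move; the robot and the scene stay as the last step left them, time stands still between calls to the robot, and variables do not carry over. Pictures are saved under pics/ and viewed, and the job is handed in when it is done.

Besides the shell and the picture viewer there is one more tool, called after ">>>" in YAML: its name, and indented under it one key for each argument. move_arm: Moves the arm, as the interface text tells. Its arguments: {"type":"object","properties":{"moves":{"type":"array","items":{"type":"object","properties":{"x":{"type":"number"},"y":{"type":"number"},"z":{"type":"number"},"yaw":{"type":"number"},"grip":{"type":"number"}}}}},"required":["moves"]}

```bash
mkdir -p pics; python3 - <<'E'
from rig import *
import cv2,json
s=get_state(); print({k:s[k] for k in s})
for n in ["scene","side","wrist"]:
    c=read_camera(n); cv2.imwrite(f"pics/{n}0.png",c["pixels"][:,:,::-1]); print(n,c["fx"],c["fy"],c["cx"],c["cy"],c["k1"],c["world_from_camera"])
E
```

```text
{'time': 0.0, 'joints': array([-1.50742303e+00,  3.13439367e-01,  1.49840529e+00,  4.79231937e-05,
        1.33099874e+00, -2.23455019e-01]), 'qd': array([-0.00121252,  0.0004399 , -0.00104417,  0.00144536,  0.00183283,
       -0.00090276]), 'tau': array([ 3.52171708e-03, -4.02216589e+01, -2.52266514e+01,  6.96511148e-02,
        3.53564566e-02, -1.16893621e-04]), 'tool_pos': array([ 0.14848538, -0.50332113,  0.23817848]), 'ee_rot': array([-3.10811274e+00, -4.48810605e-01, -2.29872961e-04]), 'wrist_force': array([-0.13566715,  0.32986166, -0.326457  ]), 'wrist_torque': array([ 0.01757304,  0.01523553, -0.00640927]), 'width': 1.001945063470799}
scene 515.3792361643971 515.3792361643971 276.63870438154834 207.34832379330751 -0.18283670305209268 [[-0.4595331  -0.73106017  0.50436134  1.25086139]
 [ 0.88810224 -0.38473721  0.2514989   0.34635681]
 [ 0.01018575  0.5634965   0.82605566  1.25434966]
 [ 0.          0.          0.          1.        ]]
side 452.7440275877535 452.7440275877535 284.7782220345894 206.82822559158356 -0.12678144054916152 [[-0.67365785 -0.49212323  0.55136179  1.24058836]
 [ 0.73903464 -0.45220377  0.49933911  0.6125904 ]
 [ 0.0035915   0.74385918  0.66832674  0.93735269]
 [ 0.          0.          0.          1.        ]]
wrist 332.1943322892355 332.1943322892355 278.82540657318526 215.27197631748516 -0.0741308305350648 [[ 2.82384868e-01  9.22709129e-01  2.62424558e-01  2.15486211e-01]
 [-9.59301034e-01  2.71772788e-01  7.66881879e-02 -4.83792107e-01]
 [-5.58962597e-04 -2.73399734e-01  9.61900345e-01  3.83040612e-01]
 [ 0.00000000e+00  0.00000000e+00  0.00000000e+00  1.00000000e+00]]
```

View pics/scene0.png

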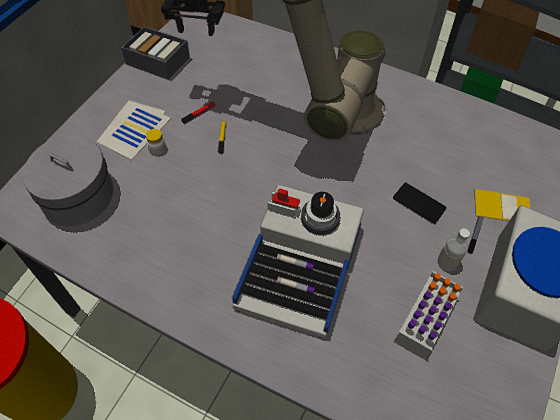

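View pics/side0.png

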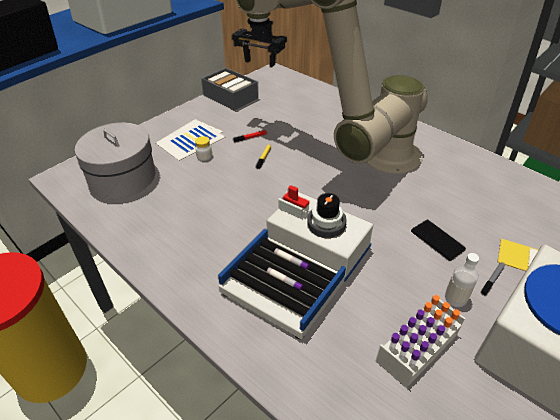

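View pics/wrist0.png

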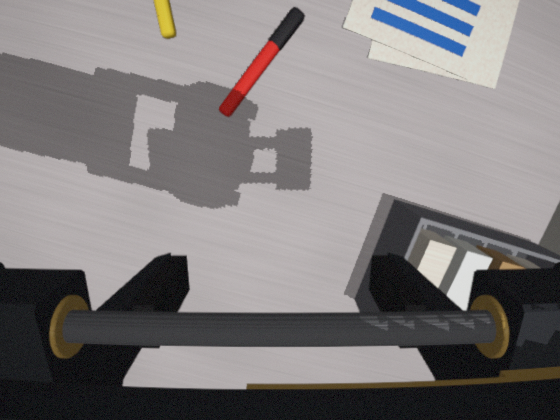

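The scene view shows the mixer, with the knob near (323,200) and the red lock near (285,203). In the side view the knob is at (329,205) and the lock at (293,198). I'll zoom in on both.

```bash
python3 - <<'E'
import cv2
a=cv2.imread("pics/scene0.png")[175:345,225:375]; b=cv2.imread("pics/side0.png")[175:345,210:380]
cv2.imwrite("pics/z_scene.png",cv2.resize(a,None,fx=3.5,fy=3.5,interpolation=cv2.INTER_CUBIC))
cv2.imwrite("pics/z_side.png",cv2.resize(b,None,fx=3.5,fy=3.5,interpolation=cv2.INTER_CUBIC))
E
```

```text
(no output)
```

View pics/z_scene.png

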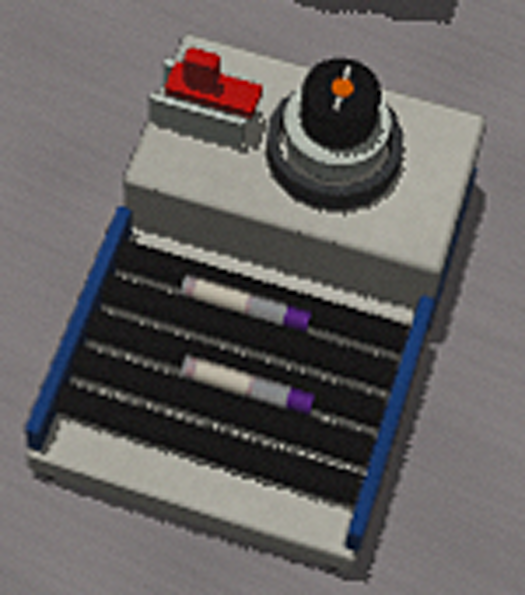

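View pics/z_side.png

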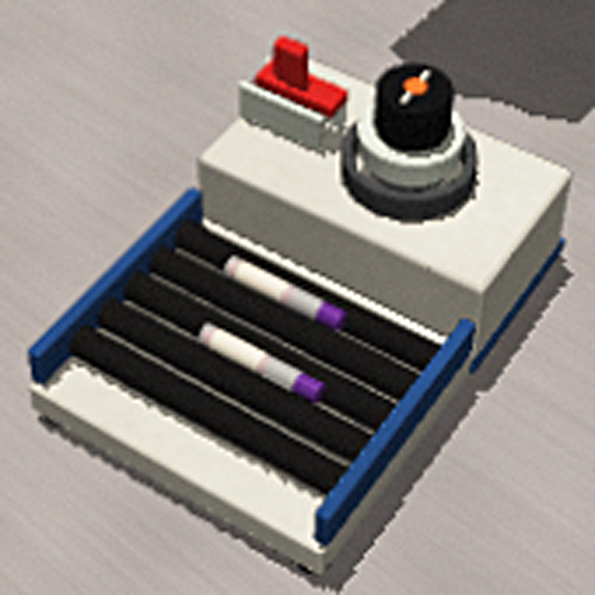

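```bash
cat > h.py <<'E'
import numpy as np, cv2
from scipy.optimize import least_squares
def proj(c,P):
    T=np.linalg.inv(np.array(c["world_from_camera"])); P=np.atleast_2d(P)
    p=P@T[:3,:3].T+T[:3,3]; a=p[:,0]/-p[:,2]; b=-p[:,1]/-p[:,2]; s=1+c["k1"]*(a*a+b*b)
    return np.c_[c["fx"]*a*s+c["cx"],c["fy"]*b*s+c["cy"]]
def back(c,uv,z):
    W=np.array(c["world_from_camera"])
    a=least_squares(lambda q: proj(c,[q[0],q[1],z])[0]-uv,[0.4,0]).x
    return a
E
python3 - <<'E'
from h import *; from rig import *
C={n:read_camera(n) for n in("scene","side")}
Z={"scene":(np.array([225,175]),3.5),"side":(np.array([210,175]),3.5)}
obs=[("scene",(342,88),(0,0,.186)),("scene",(484,117),(-.075,.105,.1)),("scene",(441,275),(.075,.105,.1)),("scene",(125,182),(.075,-.145,.1)),("scene",(185,38),(-.075,-.145,.1)),
("side",(415,87),(0,0,.186)),("side",(572,178),(-.075,.105,.1)),("side",(482,290),(.075,.105,.1)),("side",(199,160),(.075,-.145,.1))]
def w(p,P):
    x,y,t=p;P=np.array(P);return np.array([x+np.cos(t)*P[0]-np.sin(t)*P[1],y+np.sin(t)*P[0]+np.cos(t)*P[1],P[2]])
px=lambda n,uv:(np.array(uv)+.5)/Z[n][1]+Z[n][0]-.5
f=lambda p:np.concatenate([proj(C[n],w(p,P))[0]-px(n,uv) for n,uv,P in obs])
r=least_squares(f,[0.5,0.1,0.3],loss="soft_l1"); print(r.x); print(f(r.x).reshape(-1,2).round(1))
for n,uv in(("scene",(342,88)),("side",(415,87))): print("knob",n,back(C[n],px(n,uv),.186))
ct,st=np.cos(r.x[2]),np.sin(r.x[2])
for n,uv in(("scene",(203,55)),("side",(291,43))):
    q=back(C[n],px(n,uv),.177); d=q-r.x[:2]; print("tab",n,q,"mixer",ct*d[0]+st*d[1],-st*d[0]+ct*d[1])
s=get_state();print(s["time"],s["tool_pos"])
E
```

```text
[0.52672862 0.11440581 0.15338684]
[[-0.1  1. ]
 [ 1.1 -0.2]
 [ 0.1  0.2]
 [-1.2  0.2]
 [-0.3 -1.6]
 [ 0.   0.3]
 [ 0.9 -2.4]
 [ 0.5  0.8]
 [-1.3 -0.8]]
knob scene [0.52378433 0.11322614]
knob side [0.52575555 0.11352745]
tab scene [0.53851783 0.00763182] mixer -0.004662778013369777 -0.10732161222335819
tab side [0.54082158 0.00706107] mixer -0.002473275058297692 -0.10823763797198832
0.25 [ 0.14850237 -0.50345277  0.2384932 ]
```

```bash
cat >> h.py <<'E'
from scipy.spatial.transform import Rotation as R
def shift(s,goal,theta_deg):
    M=R.from_rotvec(s["ee_rot"]).as_matrix(); d=M.T@(np.array(goal)-s["tool_pos"])*100
    th=np.degrees(np.arctan2(M[1,0],M[0,0])); dy=(theta_deg-th+180)%360-180
    return "tool cm",d.round(2),"yaw",round(-dy,2),"theta",round(th,2)
def st(s): 
    print("t",round(s["time"],2),"pos",s["tool_pos"].round(4),"F",s["wrist_force"].round(2),"M",s["wrist_torque"].round(2),"w",round(s["width"],3),"j6",s["joints"][5].round(3))
E
python3 - <<'E'
from h import *; from rig import *
s=get_state(); st(s); print(shift(s,[.525,.1135,.298],98.8))
E
```

```text
t 0.25 pos [ 0.1485 -0.5035  0.2385] F [-0.61 -0.34 -0.45] M [-0.   -0.03 -0.02] w 1.0 j6 -0.223
('tool cm', array([ 53.56, -48.53,  -5.92]), 'yaw', np.float64(-82.37), 'theta', np.float64(16.43))
```

>>> move_arm:
  moves:
    - {"x": 0,"y": 0,"z": -5,"yaw": 0,"grip": 1}
    - {"x": 53.5,"y": -48.5,"z": -6,"yaw": -82.4,"grip": 1}
    - {"x": 53.5,"y": -48.5,"z": -6,"yaw": -82.4,"grip": 1}
    - {"x": 53.5,"y": -48.5,"z": -6,"yaw": -82.4,"grip": 1}
    - {"x": 53.5,"y": -48.5,"z": -6,"yaw": -82.4,"grip": 1}
    - {"x": 53.5,"y": -48.5,"z": -6,"yaw": -82.4,"grip": 1}
    - {"x": 53.5,"y": -48.5,"z": -6,"yaw": -82.4,"grip": 1}
    - {"x": 53.5,"y": -48.5,"z": -6,"yaw": -82.4,"grip": 1}
    - {"x": 53.5,"y": -48.5,"z": -6,"yaw": -82.4,"grip": 1}
    - {"x": 53.5,"y": -48.5,"z": -6,"yaw": -82.4,"grip": 1}
    - {"x": 53.5,"y": -48.5,"z": -6,"yaw": -82.4,"grip": 1}
    - {"x": 53.5,"y": -48.5,"z": -6,"yaw": -82.4,"grip": 1}

```text
time: 1.25
tool_pos: [0.3876, -0.1103, 0.2923]
ee_rot: [2.111, 2.326, 0.0]
wrist_force: [0.2, -1.0, 0.3]
width: 1.002
```

```bash
python3 - <<'E'
from h import *; from rig import *
s=get_state(); st(s); print(shift(s,[.525,.1135,.298],98.8))
E
```

```text
t 1.25 pos [ 0.3876 -0.1103  0.2923] F [ 0.25 -0.99  0.31] M [-0.05 -0.11  0.01] w 1.002 j6 -0.667
('tool cm', array([20.95, 15.85, -0.57]), 'yaw', np.float64(-3.24), 'theta', np.float64(95.56))
```

>>> move_arm:
  moves:
    - {"x": 20.5,"y": 16,"z": -0.5,"yaw": -3.2}
    - {"x": 20.5,"y": 16,"z": -0.5,"yaw": -3.2}
    - {"x": 20.5,"y": 16,"z": -0.5,"yaw": -3.2}
    - {"x": 20.5,"y": 16,"z": -0.5,"yaw": -3.2}
    - {"x": 20.5,"y": 16,"z": -0.5,"yaw": -3.2}
    - {"x": 20.5,"y": 16,"z": -0.5,"yaw": -3.2}
    - {"x": 20.5,"y": 16,"z": -0.5,"yaw": -3.2}
    - {"x": 20.5,"y": 16,"z": -0.5,"yaw": -3.2}
    - {"x": 20.5,"y": 16,"z": -0.5,"yaw": -3.2}

```text
invalid input
```

```bash
python3 - <<'E'
from h import *; from rig import *
s=get_state(); st(s); print(shift(s,[.525,.1135,.298],98.8))
c=read_camera("wrist"); cv2.imwrite("pics/w1.png",c["pixels"][:,:,::-1]); print(c["world_from_camera"])
print(proj(c,[[.525,.1135,.186],[.54,.0074,.177]]))
E
```

```text
t 1.25 pos [ 0.3876 -0.1103  0.2923] F [ 0.25 -0.99  0.31] M [-0.05 -0.11  0.01] w 1.002 j6 -0.667
('tool cm', array([20.95, 15.85, -0.57]), 'yaw', np.float64(-3.24), 'theta', np.float64(95.56))
[[ 9.95348604e-01 -9.25157261e-02 -2.68699928e-02  3.80239037e-01]
 [ 9.63376900e-02  9.57152022e-01  2.73091664e-01 -4.04697118e-02]
 [ 4.53394329e-04 -2.74409999e-01  9.61612680e-01  4.37047246e-01]
 [ 0.00000000e+00  0.00000000e+00  0.00000000e+00  1.00000000e+00]]
[[507.46401937 -76.80497316]
 [493.27437178  80.97513283]]
```

View pics/w1.png

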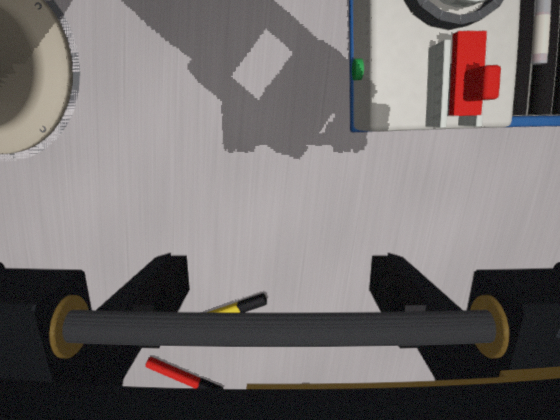

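The wrist view shows the lock tab at about (489,83), close to the predicted (493,81). The call was refused because every row needs all its fields, so I'll resend it with grip included.

>>> move_arm:
  moves:
    - {"x": 20.5,"y": 16,"z": -0.5,"yaw": -3.2,"grip": 1}
    - {"x": 20.5,"y": 16,"z": -0.5,"yaw": -3.2,"grip": 1}
    - {"x": 20.5,"y": 16,"z": -0.5,"yaw": -3.2,"grip": 1}
    - {"x": 20.5,"y": 16,"z": -0.5,"yaw": -3.2,"grip": 1}
    - {"x": 20.5,"y": 16,"z": -0.5,"yaw": -3.2,"grip": 1}
    - {"x": 20.5,"y": 16,"z": -0.5,"yaw": -3.2,"grip": 1}
    - {"x": 20.5,"y": 16,"z": -0.5,"yaw": -3.2,"grip": 1}
    - {"x": 20.5,"y": 16,"z": -0.5,"yaw": -3.2,"grip": 1}
    - {"x": 20.5,"y": 16,"z": -0.5,"yaw": -3.2,"grip": 1}

```text
time: 2.05
tool_pos: [0.5274, 0.1059, 0.2966]
ee_rot: [-2.052, -2.379, 0.002]
wrist_force: [-0.3, -0.5, 0.2]
width: 1.001
```

```bash
python3 - <<'E'
from h import *; from rig import *
s=get_state(); st(s); print(shift(s,[.525,.1135,.298],98.8))
c=read_camera("wrist"); cv2.imwrite("pics/w2.png",c["pixels"][:,:,::-1]); print(c["world_from_camera"])
print(proj(c,[[.525,.1135,.186],[.54,.0074,.177]]))
E
```

```text
t 2.05 pos [0.5274 0.1059 0.2966] F [-0.33 -0.49  0.22] M [-0.03 -0.05 -0.01] w 1.001 j6 -0.167
('tool cm', array([ 0.79, -0.13, -0.14]), 'yaw', np.float64(-0.35), 'theta', np.float64(98.45))
[[ 0.98923307 -0.14103538 -0.03907625  0.51680764]
 [ 0.14634446  0.95126603  0.27143368  0.17531367]
 [-0.00110984 -0.27422977  0.96166356  0.44141177]
 [ 0.          0.          0.          1.        ]]
[[277.99289422 202.52159649]
 [277.35842822 314.55127645]]
```

View pics/w2.png

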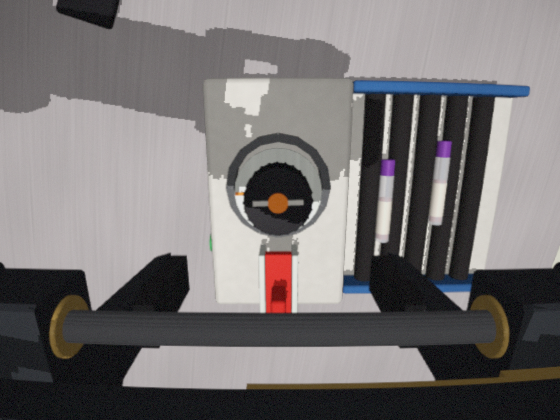

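Knob centre is at (278,203), against a prediction of (278,202.5), so all three views agree on (0.525, 0.1135). Next I'll lower partway while aligned.

>>> move_arm:
  moves:
    - {"x": 0.4,"y": -0.1,"z": 5,"yaw": -0.3,"grip": 1}
    - {"x": 0.4,"y": -0.1,"z": 9.0,"yaw": -0.3,"grip": 1}
    - {"x": 0.4,"y": -0.1,"z": 9.0,"yaw": -0.3,"grip": 1}
    - {"x": 0.4,"y": -0.1,"z": 9.0,"yaw": -0.3,"grip": 1}
    - {"x": 0.4,"y": -0.1,"z": 9.0,"yaw": -0.3,"grip": 1}

```text
time: 2.52
tool_pos: [0.5268, 0.1092, 0.2092]
ee_rot: [2.047, 2.381, 0.002]
wrist_force: [-1.2, -0.1, 0.7]
width: 1.003
```

```bash
python3 - <<'E'
from h import *; from rig import *
s=get_state(); st(s); print(shift(s,[.525,.1135,.153],98.8))
c=read_camera("wrist"); cv2.imwrite("pics/w3.png",c["pixels"][:,:,::-1])
print(proj(c,[[.525,.1135,.186],[.54,.0074,.177]]))
s=get_state(); st(s)
E
```

```text
t 2.52 pos [0.5268 0.1092 0.2092] F [-1.19 -0.12  0.69] M [-0.01 -0.1  -0.01] w 1.003 j6 -0.164
('tool cm', array([ 0.45, -0.13,  5.61]), 'yaw', np.float64(-0.16), 'theta', np.float64(98.64))
[[277.60746719 247.02458087]
 [276.23917645 391.15148563]]
t 2.57 pos [0.5271 0.1094 0.2097] F [-0.2  -0.75  0.42] M [-0.03 -0.02 -0.01] w 1.0 j6 -0.164
```

View pics/w3.png

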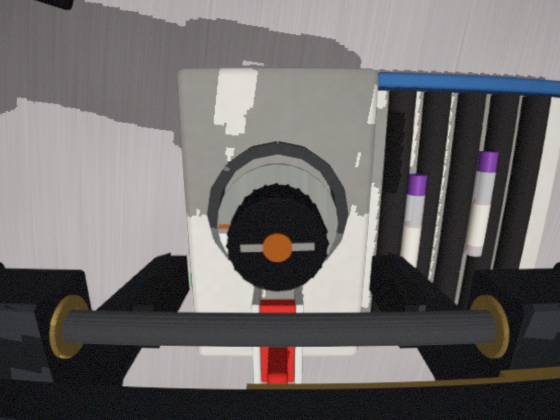

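>>> move_arm:
  moves:
    - {"x": 0.4,"y": -0.15,"z": 2,"yaw": -0.1,"grip": 1}
    - {"x": 0.4,"y": -0.15,"z": 4,"yaw": -0.1,"grip": 1}
    - {"x": 0.4,"y": -0.15,"z": 5.5,"yaw": -0.1,"grip": 1}
    - {"x": 0.4,"y": -0.15,"z": 5.5,"yaw": -0.1,"grip": 1}
    - {"x": 0.4,"y": -0.15,"z": 5.5,"yaw": -0.1,"grip": 1}

```text
time: 2.98
tool_pos: [0.5249, 0.1137, 0.1538]
ee_rot: [2.043, 2.384, 0.002]
wrist_force: [0.1, 0.2, 0.1]
width: 0.995
```

```bash
python3 - <<'E'
from h import *; from rig import *
s=get_state(); st(s); print(shift(s,[.525,.1135,.153],98.8))
c=read_camera("wrist"); cv2.imwrite("pics/w4.png",c["pixels"][:,:,::-1])
print(proj(c,[[.525,.1135,.186],[.54,.0074,.177]]))
c=read_camera("side"); cv2.imwrite("pics/s4.png",cv2.resize(c["pixels"][130:280,230:430,::-1],None,fx=4,fy=4))
s=get_state(); st(s)
E
```

```text
t 2.98 pos [0.5249 0.1137 0.1538] F [0.12 0.2  0.06] M [-0.06 -0.11  0.  ] w 0.995 j6 -0.159
('tool cm', array([-0.02,  0.01,  0.08]), 'yaw', np.float64(-0.0), 'theta', np.float64(98.8))
[[280.58180283 310.64060027]
 [277.50879968 476.87823764]]
t 3.08 pos [0.5251 0.1137 0.1542] F [-0.81  0.07  0.66] M [-0.07 -0.12  0.02] w 1.004 j6 -0.159
```

View pics/w4.png

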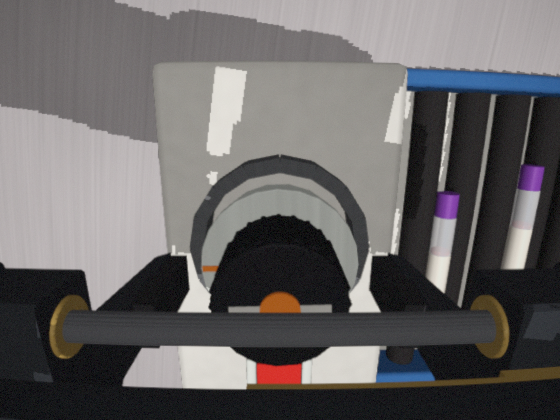

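View pics/s4.png

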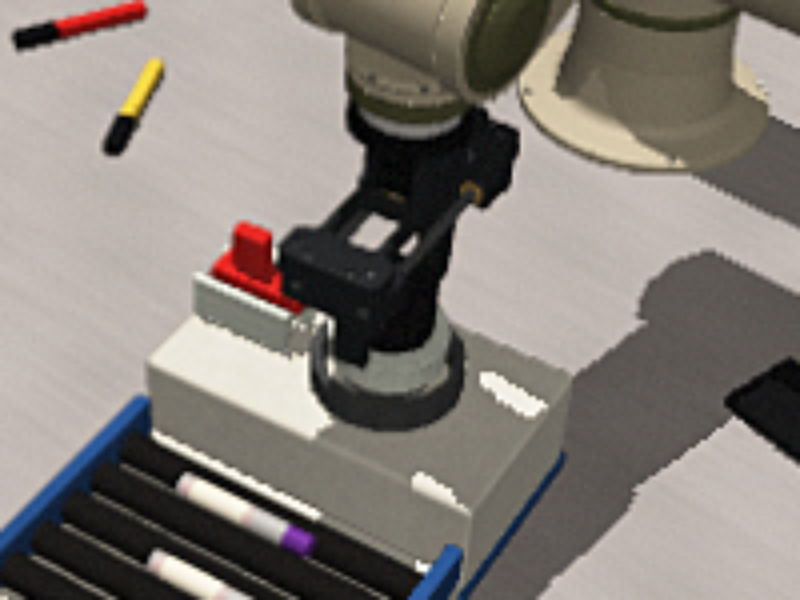

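The jaws straddle the knob: it sits centred at about (280,300) in the wrist view, with the fingertips just above the skirt. I'll close the gripper.

>>> move_arm:
  moves:
    - {"x": 0,"y": 0,"z": 0,"yaw": 0,"grip": 0.55}
    - {"x": 0,"y": 0,"z": 0,"yaw": 0,"grip": 0.55}
    - {"x": 0,"y": 0,"z": 0,"yaw": 0,"grip": 0.55}
    - {"x": 0,"y": 0,"z": 0,"yaw": 0,"grip": 0.55}
    - {"x": 0,"y": 0,"z": 0,"yaw": 0,"grip": 0.55}

```text
time: 3.5
tool_pos: [0.5242, 0.1139, 0.1522]
ee_rot: [2.044, 2.385, 0.001]
wrist_force: [7.9, 0.4, -0.5]
width: 0.648
```

```bash
cat > s.py <<'E'
from h import *; from rig import *
st(get_state())
E
python3 s.py
```

```text
t 3.5 pos [0.5242 0.1139 0.1522] F [ 7.88  0.43 -0.53] M [ 0.15 -1.49  0.08] w 0.648 j6 -0.159
```

>>> move_arm:
  moves:
    - {"x": 0,"y": 0.05,"z": 0,"yaw": 0,"grip": 0.4}
    - {"x": 0,"y": 0.1,"z": 0,"yaw": 0,"grip": 0.4}
    - {"x": 0,"y": 0.1,"z": 0,"yaw": 0,"grip": 0.4}
    - {"x": 0,"y": 0.1,"z": 0,"yaw": 0,"grip": 0.4}
    - {"x": 0,"y": 0.1,"z": 0,"yaw": 0,"grip": 0.4}

```text
time: 3.92
tool_pos: [0.5251, 0.114, 0.1521]
ee_rot: [2.044, 2.386, -0.0]
wrist_force: [0.8, -1.3, 1.0]
width: 0.624
```

```bash
python3 s.py
```

```text
t 3.92 pos [0.5251 0.114  0.1521] F [ 0.76 -1.31  0.96] M [-0.08  0.01  0.01] w 0.624 j6 -0.158
```

Firm, centred grip: opening 55 mm, side force near zero. Easing down 3 mm, with small z steps.

>>> move_arm:
  moves:
    - {"x": 0,"y": 0,"z": 0.1,"yaw": 0,"grip": 0.4}
    - {"x": 0,"y": 0,"z": 0.2,"yaw": 0,"grip": 0.4}
    - {"x": 0,"y": 0,"z": 0.3,"yaw": 0,"grip": 0.4}
    - {"x": 0,"y": 0,"z": 0.3,"yaw": 0,"grip": 0.4}

```text
time: 4.25
tool_pos: [0.5251, 0.114, 0.1487]
ee_rot: [-2.044, -2.385, 0.0]
wrist_force: [0.9, -0.1, -0.4]
width: 0.629
```

```bash
python3 s.py
```

```text
t 4.25 pos [0.5251 0.114  0.1487] F [ 0.88 -0.06 -0.42] M [ 0.   -0.23  0.06] w 0.629 j6 -0.158
```

>>> move_arm:
  moves:
    - {"x": 0,"y": 0,"z": 0.1,"yaw": 0,"grip": 0.4}
    - {"x": 0,"y": 0,"z": 0.2,"yaw": 0,"grip": 0.4}
    - {"x": 0,"y": 0,"z": 0.2,"yaw": 0,"grip": 0.4}

```text
time: 4.5
tool_pos: [0.5251, 0.114, 0.1469]
ee_rot: [-2.044, -2.386, 0.0]
wrist_force: [0.4, 0.1, -0.2]
width: 0.632
```

```bash
python3 s.py
```

```text
t 4.5 pos [0.5251 0.114  0.1469] F [ 0.37  0.06 -0.25] M [-0.05 -0.13  0.03] w 0.632 j6 -0.158
```

>>> move_arm:
  moves:
    - {"x": 0,"y": 0,"z": 0.05,"yaw": 0,"grip": 0.4}
    - {"x": 0,"y": 0,"z": 0.1,"yaw": 0,"grip": 0.4}
    - {"x": 0,"y": 0,"z": 0.1,"yaw": 0,"grip": 0.4}

```text
time: 4.75
tool_pos: [0.5251, 0.114, 0.1461]
ee_rot: [2.044, 2.386, 0.0]
wrist_force: [-0.7, -0.2, 3.4]
width: 0.628
```

```bash
python3 s.py
```

```text
t 4.75 pos [0.5251 0.114  0.1461] F [-0.66 -0.21  3.42] M [-0.06  0.19  0.03] w 0.628 j6 -0.158
```

>>> move_arm:
  moves:
    - {"x": 0,"y": 0,"z": 0.05,"yaw": 0,"grip": 0.4}
    - {"x": 0,"y": 0,"z": 0.1,"yaw": 0,"grip": 0.4}
    - {"x": 0,"y": 0,"z": 0.1,"yaw": 0,"grip": 0.4}

```text
time: 5.0
tool_pos: [0.5251, 0.114, 0.1451]
ee_rot: [2.044, 2.385, 0.0]
wrist_force: [-1.0, 0.2, 4.1]
width: 0.633
```

```bash
python3 s.py
```

```text
t 5.0 pos [0.5251 0.114  0.1451] F [-0.98  0.2   4.05] M [-0.09  0.15 -0.  ] w 0.633 j6 -0.158
```

>>> move_arm:
  moves:
    - {"x": 0,"y": 0,"z": 0.05,"yaw": 0,"grip": 0.4}
    - {"x": 0,"y": 0,"z": 0.1,"yaw": 0,"grip": 0.4}
    - {"x": 0,"y": 0,"z": 0.1,"yaw": 0,"grip": 0.4}

```text
time: 5.25
tool_pos: [0.5251, 0.114, 0.1442]
ee_rot: [2.044, 2.385, 0.0]
wrist_force: [-0.6, 0.2, 5.8]
width: 0.623
```

```bash
python3 s.py; python3 - <<'E'
from h import *; from rig import *
c=read_camera("side"); cv2.imwrite("pics/s5.png",cv2.resize(c["pixels"][170:260,290:380,::-1],None,fx=6,fy=6)); st(get_state())
c=read_camera("wrist"); cv2.imwrite("pics/w5.png",c["pixels"][:,:,::-1]); st(get_state())
E
```

```text
t 5.25 pos [0.5251 0.114  0.1442] F [-0.58  0.18  5.78] M [-0.09  0.24 -0.04] w 0.623 j6 -0.158
t 5.3 pos [0.5251 0.114  0.1442] F [-1.29 -0.41  6.09] M [-0.09  0.22  0.02] w 0.628 j6 -0.158
t 5.35 pos [0.5251 0.114  0.1442] F [-1.06 -1.17  5.02] M [-0.05  0.22 -0.  ] w 0.624 j6 -0.158
```

View pics/s5.png

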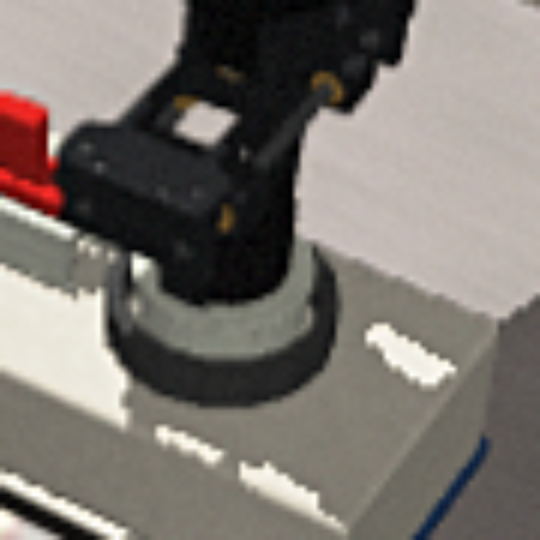

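View pics/w5.png

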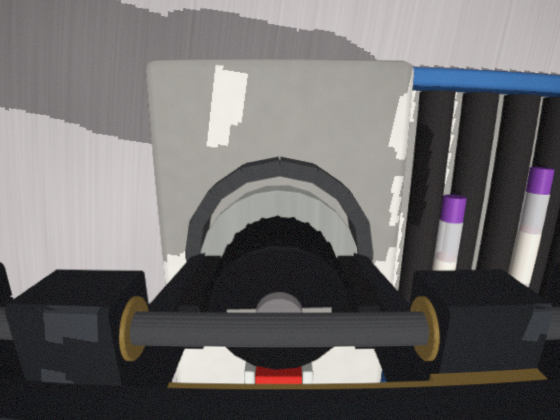

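Knob and skirt have come down with the gripper, with no slip visible in either view. Fz jumped at contact and then rose about 1 N/mm, so the teeth are resting on tips at a light load. I'll rock in small steps, each smaller than the mesh play.

>>> move_arm:
  moves:
    - {"x": 0,"y": 0,"z": 0,"yaw": 1.5,"grip": 0.4}
    - {"x": 0,"y": 0,"z": 0,"yaw": 3,"grip": 0.4}
    - {"x": 0,"y": 0,"z": 0,"yaw": 4,"grip": 0.4}
    - {"x": 0,"y": 0,"z": 0,"yaw": 4,"grip": 0.4}

```text
time: 5.68
tool_pos: [0.5251, 0.114, 0.1442]
ee_rot: [2.127, 2.312, 0.0]
wrist_force: [-0.5, -1.3, 5.4]
width: 0.628
```

```bash
python3 s.py
```

```text
t 5.68 pos [0.5251 0.114  0.1442] F [-0.5  -1.31  5.35] M [-0.03  0.22  0.02] w 0.628 j6 -0.088
```

>>> move_arm:
  moves:
    - {"x": 0,"y": 0,"z": 0,"yaw": 1.5,"grip": 0.4}
    - {"x": 0,"y": 0,"z": 0,"yaw": 3,"grip": 0.4}
    - {"x": 0,"y": 0,"z": 0,"yaw": 4,"grip": 0.4}
    - {"x": 0,"y": 0,"z": 0,"yaw": 4,"grip": 0.4}

```text
time: 6.02
tool_pos: [0.5252, 0.114, 0.1442]
ee_rot: [2.206, 2.236, 0.0]
wrist_force: [0.0, -1.2, 5.2]
width: 0.628
```

```bash
python3 s.py
```

```text
t 6.02 pos [0.5252 0.114  0.1442] F [ 0.04 -1.15  5.18] M [-0.07  0.17  0.1 ] w 0.628 j6 -0.018
```

>>> move_arm:
  moves:
    - {"x": 0,"y": 0,"z": 0,"yaw": 1.5,"grip": 0.4}
    - {"x": 0,"y": 0,"z": 0,"yaw": 3,"grip": 0.4}
    - {"x": 0,"y": 0,"z": 0,"yaw": 4,"grip": 0.4}
    - {"x": 0,"y": 0,"z": 0,"yaw": 4,"grip": 0.4}

```text
time: 6.35
tool_pos: [0.5252, 0.114, 0.1442]
ee_rot: [2.283, 2.158, 0.001]
wrist_force: [-1.1, -0.8, 5.6]
width: 0.63
```

```bash
python3 s.py
```

```text
t 6.35 pos [0.5252 0.114  0.1442] F [-1.06 -0.75  5.56] M [-0.09  0.2   0.09] w 0.63 j6 0.052
```

>>> move_arm:
  moves:
    - {"x": 0,"y": 0,"z": 0,"yaw": 1.5,"grip": 0.4}
    - {"x": 0,"y": 0,"z": 0,"yaw": 3,"grip": 0.4}
    - {"x": 0,"y": 0,"z": 0,"yaw": 4,"grip": 0.4}
    - {"x": 0,"y": 0,"z": 0,"yaw": 4,"grip": 0.4}

```text
time: 6.68
tool_pos: [0.5253, 0.114, 0.1442]
ee_rot: [2.357, 2.077, 0.001]
wrist_force: [0.2, 0.5, 4.8]
width: 0.631
```

```bash
python3 s.py;  python3 - <<'E'
from h import *; from rig import *
c=read_camera("wrist"); cv2.imwrite("pics/w6.png",c["pixels"][:,:,::-1]); st(get_state())
E
```

```text
t 6.68 pos [0.5253 0.114  0.1442] F [0.21 0.47 4.77] M [-0.03  0.15  0.06] w 0.631 j6 0.122
t 6.73 pos [0.5253 0.114  0.1442] F [-0.49 -1.16  6.32] M [-0.08  0.15 -0.  ] w 0.629 j6 0.121
```

View pics/w6.png

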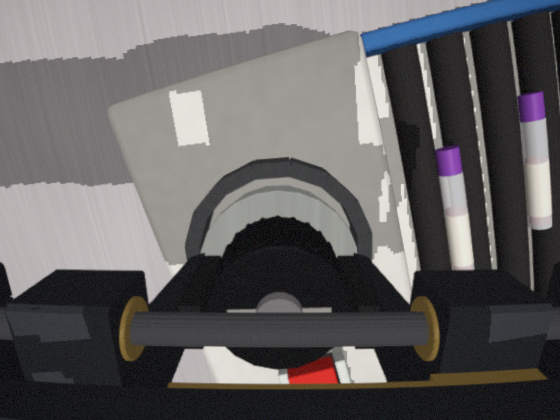

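The white index line stays parallel to the jaw bar, at about (230–335, 311), so the knob is turning with the gripper. Continuing the rocking.

>>> move_arm:
  moves:
    - {"x": 0,"y": 0,"z": 0,"yaw": 1.5,"grip": 0.4}
    - {"x": 0,"y": 0,"z": 0,"yaw": 3,"grip": 0.4}
    - {"x": 0,"y": 0,"z": 0,"yaw": 4,"grip": 0.4}
    - {"x": 0,"y": 0,"z": 0,"yaw": 4,"grip": 0.4}

```text
time: 7.07
tool_pos: [0.5253, 0.114, 0.1442]
ee_rot: [2.428, 1.993, 0.001]
wrist_force: [0.1, 0.5, 4.1]
width: 0.628
```

```bash
python3 s.py
```

```text
t 7.07 pos [0.5253 0.114  0.1442] F [0.06 0.48 4.11] M [-0.06  0.08  0.04] w 0.628 j6 0.192
```

>>> move_arm:
  moves:
    - {"x": 0,"y": 0,"z": 0,"yaw": 1.5,"grip": 0.4}
    - {"x": 0,"y": 0,"z": 0,"yaw": 3,"grip": 0.4}
    - {"x": 0,"y": 0,"z": 0,"yaw": 4,"grip": 0.4}
    - {"x": 0,"y": 0,"z": 0,"yaw": 4,"grip": 0.4}

```text
time: 7.4
tool_pos: [0.5253, 0.114, 0.1442]
ee_rot: [2.496, 1.907, 0.001]
wrist_force: [0.2, 0.2, 4.8]
width: 0.628
```

```bash
python3 s.py
```

```text
t 7.4 pos [0.5253 0.114  0.1442] F [0.21 0.25 4.8 ] M [-0.    0.06  0.11] w 0.628 j6 0.261
```

>>> move_arm:
  moves:
    - {"x": 0,"y": 0,"z": 0,"yaw": 1.5,"grip": 0.4}
    - {"x": 0,"y": 0,"z": 0,"yaw": 3,"grip": 0.4}
    - {"x": 0,"y": 0,"z": 0,"yaw": 4,"grip": 0.4}
    - {"x": 0,"y": 0,"z": 0,"yaw": 4,"grip": 0.4}

```text
time: 7.73
tool_pos: [0.5253, 0.114, 0.1442]
ee_rot: [2.561, 1.819, 0.001]
wrist_force: [2.1, -0.5, 4.9]
width: 0.628
```

```bash
python3 s.py
```

```text
t 7.73 pos [0.5253 0.114  0.1442] F [ 2.05 -0.52  4.86] M [ 0.04 -0.01  0.05] w 0.628 j6 0.331
```

>>> move_arm:
  moves:
    - {"x": 0,"y": 0,"z": 0,"yaw": 1.5,"grip": 0.4}
    - {"x": 0,"y": 0,"z": 0,"yaw": 3,"grip": 0.4}
    - {"x": 0,"y": 0,"z": 0,"yaw": 4,"grip": 0.4}
    - {"x": 0,"y": 0,"z": 0,"yaw": 4,"grip": 0.4}

```text
time: 8.07
tool_pos: [0.5253, 0.114, 0.1438]
ee_rot: [2.623, 1.729, 0.001]
wrist_force: [2.7, -0.3, 1.2]
width: 0.627
```

```bash
python3 s.py
```

```text
t 8.07 pos [0.5253 0.114  0.1438] F [ 2.67 -0.29  1.24] M [-0.01 -0.37  0.04] w 0.627 j6 0.401
```

Fz dropped from about 5 to 1.2 N, which suggests the teeth have meshed. I'll ease down without any more twist.

>>> move_arm:
  moves:
    - {"x": 0,"y": 0,"z": 0.05,"yaw": 0,"grip": 0.4}
    - {"x": 0,"y": 0,"z": 0.1,"yaw": 0,"grip": 0.4}
    - {"x": 0,"y": 0,"z": 0.15,"yaw": 0,"grip": 0.4}
    - {"x": 0,"y": 0,"z": 0.15,"yaw": 0,"grip": 0.4}

```text
time: 8.4
tool_pos: [0.5253, 0.114, 0.1424]
ee_rot: [2.622, 1.73, 0.001]
wrist_force: [5.0, 0.0, 0.2]
width: 0.625
```

```bash
python3 s.py
```

```text
t 8.4 pos [0.5253 0.114  0.1424] F [4.98 0.02 0.19] M [-0.13 -0.72 -0.03] w 0.625 j6 0.4
```

>>> move_arm:
  moves:
    - {"x": 0.02,"y": 0.04,"z": 0.05,"yaw": 0,"grip": 0.4}
    - {"x": 0.02,"y": 0.04,"z": 0.1,"yaw": 0,"grip": 0.4}
    - {"x": 0.02,"y": 0.04,"z": 0.15,"yaw": 0,"grip": 0.4}
    - {"x": 0.02,"y": 0.04,"z": 0.2,"yaw": 0,"grip": 0.4}
    - {"x": 0.02,"y": 0.04,"z": 0.2,"yaw": 0,"grip": 0.4}

```text
time: 8.82
tool_pos: [0.5254, 0.114, 0.1403]
ee_rot: [-2.622, -1.73, 0.001]
wrist_force: [1.8, -1.8, -0.2]
width: 0.627
```

```bash
python3 s.py
```

```text
t 8.82 pos [0.5254 0.114  0.1403] F [ 1.83 -1.77 -0.23] M [-0.26 -0.35  0.05] w 0.627 j6 0.4
```

>>> move_arm:
  moves:
    - {"x": 0,"y": 0.02,"z": 0.05,"yaw": 0,"grip": 0.4}
    - {"x": 0,"y": 0.02,"z": 0.1,"yaw": 0,"grip": 0.4}
    - {"x": 0,"y": 0.02,"z": 0.15,"yaw": 0,"grip": 0.4}
    - {"x": 0,"y": 0.02,"z": 0.2,"yaw": 0,"grip": 0.4}
    - {"x": 0,"y": 0.02,"z": 0.25,"yaw": 0,"grip": 0.4}
    - {"x": 0,"y": 0.02,"z": 0.25,"yaw": 0,"grip": 0.4}

```text
time: 9.32
tool_pos: [0.5255, 0.114, 0.1378]
ee_rot: [-2.622, -1.73, 0.001]
wrist_force: [-0.6, 0.0, 0.1]
width: 0.625
```

```bash
python3 s.py
```

```text
t 9.32 pos [0.5255 0.114  0.1378] F [-0.56  0.02  0.07] M [-0.14  0.07 -0.02] w 0.625 j6 0.4
```

>>> move_arm:
  moves:
    - {"x": 0,"y": 0,"z": 0.05,"yaw": 0,"grip": 0.4}
    - {"x": 0,"y": 0,"z": 0.1,"yaw": 0,"grip": 0.4}
    - {"x": 0,"y": 0,"z": 0.1,"yaw": 0,"grip": 0.4}

```text
time: 9.57
tool_pos: [0.5255, 0.114, 0.1368]
ee_rot: [-2.622, -1.729, 0.001]
wrist_force: [-1.6, -0.6, -0.2]
width: 0.627
```

```bash
python3 s.py
```

```text
t 9.57 pos [0.5255 0.114  0.1368] F [-1.59 -0.55 -0.16] M [-0.17  0.26 -0.  ] w 0.627 j6 0.4
```

>>> move_arm:
  moves:
    - {"x": 0,"y": 0,"z": 0.03,"yaw": 0,"grip": 0.4}
    - {"x": 0,"y": 0,"z": 0.05,"yaw": 0,"grip": 0.4}
    - {"x": 0,"y": 0,"z": 0.05,"yaw": 0,"grip": 0.4}

```text
time: 9.82
tool_pos: [0.5255, 0.114, 0.1364]
ee_rot: [-2.622, -1.729, 0.001]
wrist_force: [-2.1, -0.5, 0.7]
width: 0.626
```

```bash
python3 s.py
```

```text
t 9.82 pos [0.5255 0.114  0.1364] F [-2.05 -0.55  0.72] M [-0.16  0.45 -0.02] w 0.626 j6 0.4
```

>>> move_arm:
  moves:
    - {"x": 0,"y": 0,"z": 0.03,"yaw": 0,"grip": 0.4}
    - {"x": 0,"y": 0,"z": 0.05,"yaw": 0,"grip": 0.4}
    - {"x": 0,"y": 0,"z": 0.05,"yaw": 0,"grip": 0.4}

```text
time: 10.07
tool_pos: [0.5256, 0.114, 0.1362]
ee_rot: [-2.622, -1.73, 0.0]
wrist_force: [-5.2, -0.6, 4.2]
width: 0.626
```

```bash
python3 s.py
```

```text
t 10.07 pos [0.5256 0.114  0.1362] F [-5.2  -0.57  4.18] M [-0.14  0.81  0.06] w 0.626 j6 0.4
```

>>> move_arm:
  moves:
    - {"x": 0,"y": -0.04,"z": 0.01,"yaw": 0,"grip": 0.4}
    - {"x": 0,"y": -0.04,"z": 0.02,"yaw": 0,"grip": 0.4}
    - {"x": 0,"y": -0.04,"z": 0.02,"yaw": 0,"grip": 0.4}

```text
time: 10.32
tool_pos: [0.5255, 0.114, 0.1362]
ee_rot: [2.622, 1.729, 0.001]
wrist_force: [-3.8, -2.1, 4.9]
width: 0.626
```

```bash
python3 s.py
```

```text
t 10.32 pos [0.5255 0.114  0.1362] F [-3.76 -2.09  4.92] M [-0.21  0.8   0.04] w 0.626 j6 0.4
```

Solid stop at 15.9 mm of travel (expected 16), with a force of about 5 N. I'll release the knob and lift.

>>> move_arm:
  moves:
    - {"x": 0,"y": 0,"z": 0,"yaw": 0,"grip": 1}
    - {"x": 0,"y": 0,"z": 0,"yaw": 0,"grip": 1}
    - {"x": 0,"y": 0,"z": 0,"yaw": 0,"grip": 1}
    - {"x": 0,"y": 0,"z": 0,"yaw": 0,"grip": 1}
    - {"x": 0,"y": 0,"z": 0,"yaw": 0,"grip": 1}
    - {"x": 0,"y": 0,"z": 0,"yaw": 0,"grip": 1}

```text
time: 10.82
tool_pos: [0.5254, 0.1142, 0.1358]
ee_rot: [2.622, 1.73, 0.0]
wrist_force: [0.0, 0.5, -0.5]
width: 1.0
```

```bash
python3 s.py
```

```text
t 10.82 pos [0.5254 0.1142 0.1358] F [ 0.04  0.47 -0.5 ] M [-0.12 -0.06 -0.02] w 1.0 j6 0.401
```

>>> move_arm:
  moves:
    - {"x": 0,"y": 0,"z": -3,"yaw": 0,"grip": 1}
    - {"x": 0,"y": 0,"z": -6.5,"yaw": 0,"grip": 1}
    - {"x": 0,"y": 0,"z": -9,"yaw": -4,"grip": 1}
    - {"x": 0,"y": 0,"z": -12,"yaw": -11,"grip": 1}
    - {"x": 0,"y": 0,"z": -14,"yaw": -18,"grip": 1}
    - {"x": 0,"y": 0,"z": -14,"yaw": -25,"grip": 1}
    - {"x": 0,"y": 0,"z": -14,"yaw": -32,"grip": 1}
    - {"x": 0,"y": 0,"z": -14,"yaw": -32,"grip": 1}
    - {"x": 0,"y": 0,"z": -14,"yaw": -32,"grip": 1}

```text
time: 11.57
tool_pos: [0.5253, 0.1141, 0.2757]
ee_rot: [-2.049, -2.382, 0.0]
wrist_force: [0.0, -0.6, -0.1]
width: 1.001
```

```bash
python3 s.py;  python3 - <<'E'
from h import *; from rig import *
c=read_camera("wrist"); cv2.imwrite("pics/w7.png",c["pixels"][:,:,::-1]); 
print("knob top if home",proj(c,[.525,.1135,.170]),"up",proj(c,[.525,.1135,.186]),proj(c,[.54,.0074,.177]))
c=read_camera("side"); cv2.imwrite("pics/s7.png",cv2.resize(c["pixels"][150:280,250:400,::-1],None,fx=4,fy=4))
print("side orange if home",(proj(c,[.525,.1135,.170])-[250,150])*4,"up",(proj(c,[.525,.1135,.186])-[250,150])*4)
st(get_state())
E
```

```text
t 11.57 pos [0.5253 0.1141 0.2757] F [ 0.05 -0.57 -0.09] M [-0.01 -0.11  0.  ] w 1.001 j6 -0.154
knob top if home [[279.0264052  214.56472251]] up [[279.03231302 220.46589542]] [[277.86298568 336.65284877]]
side orange if home [[311.86783504 216.29350399]] up [[313.56139559 197.40482643]]
t 11.67 pos [0.5253 0.1141 0.2756] F [0.59 0.62 0.18] M [-0.07 -0.13  0.02] w 1.003 j6 -0.155
```

View pics/w7.png

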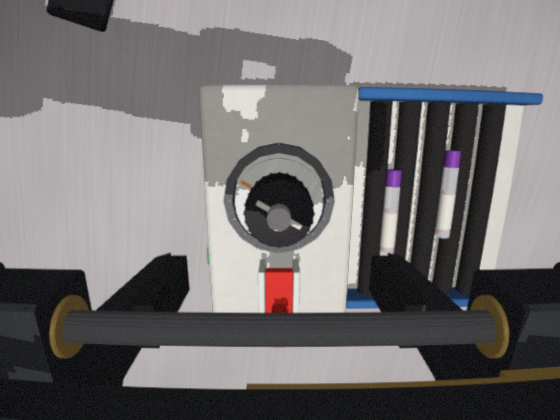

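View pics/s7.png

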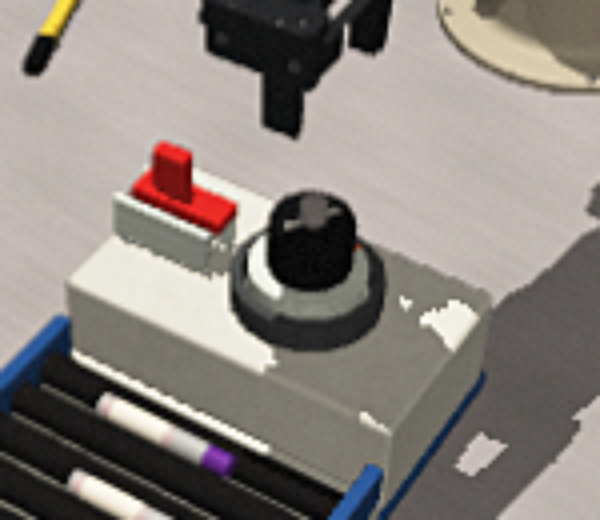

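The grey disc at (279,217) is probably the fixed spindle end showing through the sunken knob, so I can't use it to measure height. I'll overlay the predicted rims instead.

```bash
python3 - <<'E'
from h import *; from rig import *
a=np.linspace(0,2*np.pi,73)
out=[]
for n,(u0,v0,w,h) in {"wrist":(210,130,140,130),"side":(290,180,75,70)}.items():
    c=read_camera(n); k=380/w
    for dz in (0,.016):
        im=cv2.resize(np.ascontiguousarray(c["pixels"][v0:v0+h,u0:u0+w,::-1]),None,fx=k,fy=k,interpolation=cv2.INTER_CUBIC)
        for r,z,col in((.028,.170+dz,(0,255,255)),(.040,.130+dz,(0,255,0)),(.051,.122,(255,0,255))):
            p=proj(c,np.c_[.525+r*np.cos(a),.1135+r*np.sin(a),0*a+z]); p=((p-[u0,v0]+.5)*k-.5).round().astype(int)
            cv2.polylines(im,[p.reshape(-1,1,2)],False,col,1)
        out.append(im[:350])
H=min(o.shape[0] for o in out); out=[o[:H] for o in out]
im=np.vstack([np.hstack(out[:2]),np.hstack(out[2:])]); im=cv2.resize(im,None,fx=min(1,590/im.shape[0]),fy=min(1,590/im.shape[0])); cv2.imwrite("pics/ov.png",im);print(im.shape)
E
```

```text
(590, 641, 3)
```

View pics/ov.png

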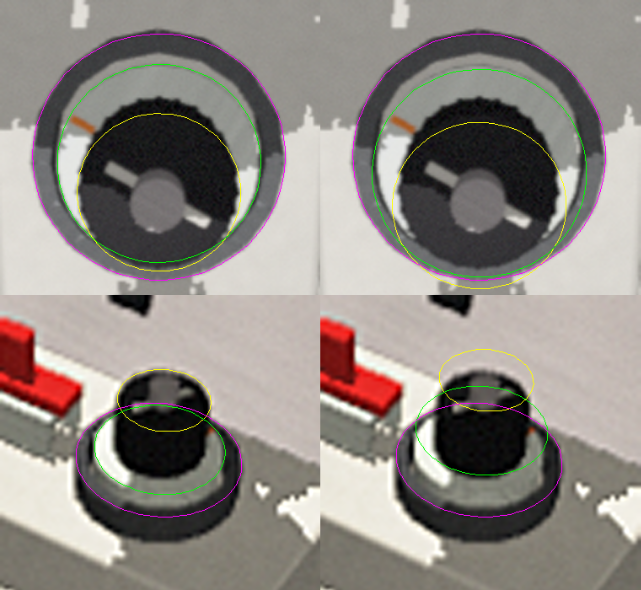

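The home overlay (left) fits the knob top and the up overlay (right) doesn't, so the knob is home and has stayed there. Next, the lock tab.

```bash
python3 - <<'E'
from h import *; from rig import *
s=get_state(); st(s); print(shift(s,[.541,.0073,.230],98.8))
E
```

```text
t 11.77 pos [0.5253 0.1141 0.2757] F [-0.07  0.36  0.26] M [-0.01 -0.13 -0.04] w 1.002 j6 -0.156
('tool cm', array([-10.8 ,  -0.06,   4.57]), 'yaw', np.float64(-0.1), 'theta', np.float64(98.7))
```

>>> move_arm:
  moves:
    - {"x": -4,"y": -0.05,"z": 0,"yaw": -0.1,"grip": 1}
    - {"x": -8,"y": -0.05,"z": 2,"yaw": -0.1,"grip": 1}
    - {"x": -10.8,"y": -0.05,"z": 4.5,"yaw": -0.1,"grip": 1}
    - {"x": -10.8,"y": -0.05,"z": 4.5,"yaw": -0.1,"grip": 1}
    - {"x": -10.8,"y": -0.05,"z": 4.5,"yaw": -0.1,"grip": 1}
    - {"x": -10.8,"y": -0.05,"z": 4.5,"yaw": -0.1,"grip": 1}

```text
time: 12.27
tool_pos: [0.5416, 0.0077, 0.2314]
ee_rot: [2.043, 2.386, 0.001]
wrist_force: [0.1, 0.3, 0.2]
width: 0.997
```

```bash
python3 - <<'E'
from h import *; from rig import *
s=get_state(); st(s); print(shift(s,[.541,.0073,.147],98.8))
c=read_camera("wrist"); cv2.imwrite("pics/w8.png",c["pixels"][:,:,::-1]);
print(proj(c,[[.541,.0073,.177]]))
c=read_camera("side"); cv2.imwrite("pics/s8.png",cv2.resize(c["pixels"][150:280,250:400,::-1],None,fx=4,fy=4))
E
```

```text
t 12.27 pos [0.5416 0.0077 0.2314] F [0.1  0.27 0.25] M [-0.08 -0.07 -0.04] w 0.997 j6 -0.357
('tool cm', array([-0.03, -0.07,  8.44]), 'yaw', np.float64(0.07), 'theta', np.float64(98.87))
[[278.58931322 236.11931554]]
```

View pics/w8.png

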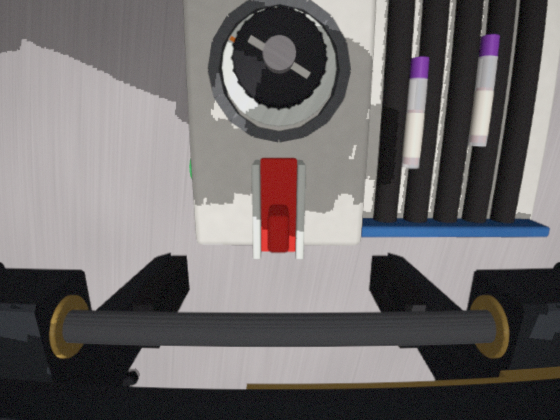

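View pics/s8.png

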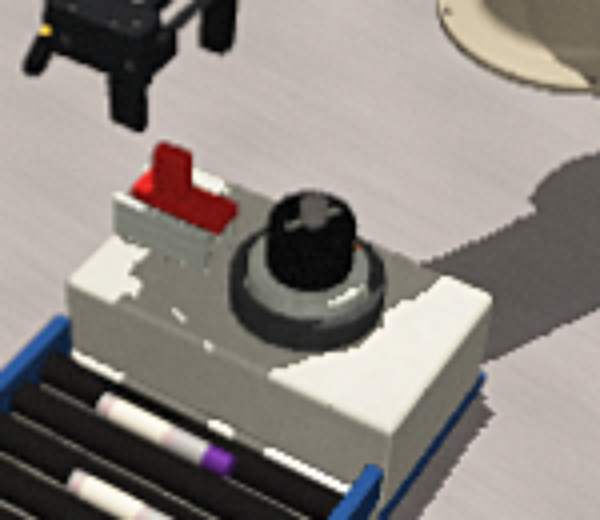

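```bash
python3 - <<'E'
import cv2
a=cv2.imread("pics/w8.png")[145:270,235:325]; cv2.imwrite("pics/w8z.png",cv2.resize(a,None,fx=4.5,fy=4.5,interpolation=cv2.INTER_CUBIC))
E
```

```text
(no output)
```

View pics/w8z.png

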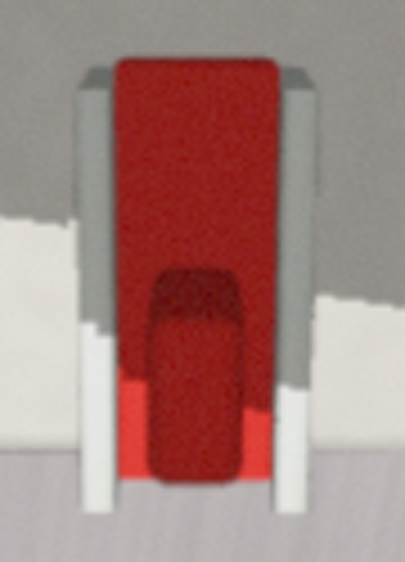

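Tab top is at (278.6,234), within about 1.4 mm of the prediction, and centred between the jaws. I'll go down onto it.

>>> move_arm:
  moves:
    - {"x": 0.1,"y": -0.05,"z": 3,"yaw": 0,"grip": 1}
    - {"x": 0.1,"y": -0.05,"z": 6,"yaw": 0,"grip": 1}
    - {"x": 0.1,"y": -0.05,"z": 8.3,"yaw": 0,"grip": 0.7}
    - {"x": 0.1,"y": -0.05,"z": 8.3,"yaw": 0,"grip": 0.5}
    - {"x": 0.1,"y": -0.05,"z": 8.3,"yaw": 0,"grip": 0.5}

```text
time: 12.78
tool_pos: [0.5409, 0.009, 0.1484]
ee_rot: [-2.041, -2.388, 0.0]
wrist_force: [0.2, -0.3, 0.8]
width: 0.797
```

```bash
python3 - <<'E'
from h import *; from rig import *
s=get_state(); st(s); print(shift(s,[.541,.0087,.147],98.8))
c=read_camera("wrist"); cv2.imwrite("pics/w9.png",c["pixels"][:,:,::-1]);
c=read_camera("side"); cv2.imwrite("pics/s9.png",cv2.resize(c["pixels"][150:280,250:400,::-1],None,fx=4,fy=4))
E
```

```text
t 12.78 pos [0.5409 0.009  0.1484] F [ 0.22 -0.29  0.81] M [ 0.01 -0.06 -0.  ] w 0.797 j6 -0.357
('tool cm', array([-0.03,  0.01,  0.14]), 'yaw', np.float64(0.17), 'theta', np.float64(98.97))
```

View pics/w9.png

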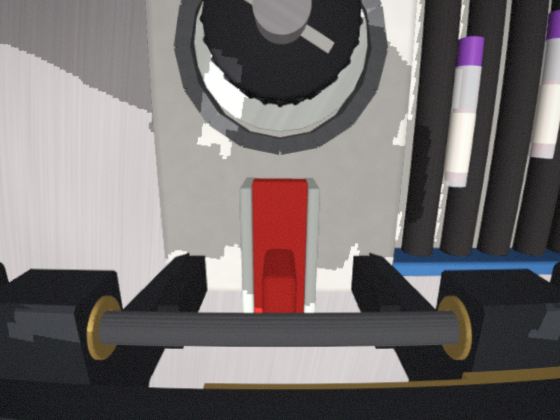

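View pics/s9.png

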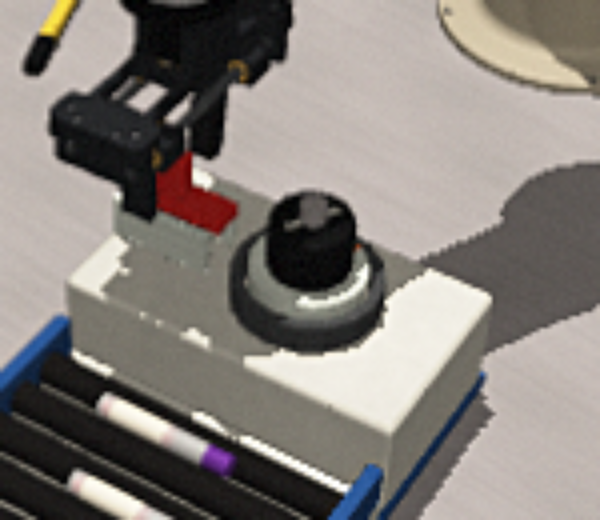

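The tab is centred between the fingers in the wrist view: tab at 279, finger midpoint at 280. Closing on it.

>>> move_arm:
  moves:
    - {"x": 0,"y": 0,"z": 0,"yaw": 0,"grip": 0.3}
    - {"x": 0,"y": 0,"z": 0,"yaw": 0,"grip": 0.2}
    - {"x": 0,"y": 0,"z": 0,"yaw": 0,"grip": 0.1}
    - {"x": 0,"y": 0,"z": 0,"yaw": 0,"grip": 0.05}
    - {"x": 0,"y": 0,"z": 0,"yaw": 0,"grip": 0.05}
    - {"x": 0,"y": 0,"z": 0,"yaw": 0,"grip": 0.05}
    - {"x": 0,"y": 0,"z": 0,"yaw": 0,"grip": 0.05}
    - {"x": 0,"y": 0,"z": 0,"yaw": 0,"grip": 0.05}

```text
time: 13.55
tool_pos: [0.541, 0.0082, 0.1478]
ee_rot: [2.042, 2.387, 0.001]
wrist_force: [0.9, 0.3, 0.3]
width: 0.158
```

```bash
python3 s.py
```

```text
t 13.55 pos [0.541  0.0082 0.1478] F [0.88 0.28 0.31] M [-0.03 -0.24 -0.11] w 0.158 j6 -0.357
```

Gripped at 13.9 mm, which matches the tab's 14 mm. Sliding towards the knob in steps.

>>> move_arm:
  moves:
    - {"x": 0.2,"y": 0,"z": 0,"yaw": 0,"grip": 0.05}
    - {"x": 0.4,"y": 0,"z": 0,"yaw": 0,"grip": 0.05}
    - {"x": 0.6,"y": 0,"z": 0,"yaw": 0,"grip": 0.05}
    - {"x": 0.8,"y": 0,"z": 0,"yaw": 0,"grip": 0.05}
    - {"x": 0.8,"y": 0,"z": 0,"yaw": 0,"grip": 0.05}

```text
time: 13.97
tool_pos: [0.5396, 0.0165, 0.1479]
ee_rot: [2.042, 2.387, 0.001]
wrist_force: [3.6, 1.0, -2.1]
width: 0.155
```

```bash
python3 s.py
```

```text
t 13.97 pos [0.5396 0.0165 0.1479] F [ 3.62  0.96 -2.08] M [ 0.06 -0.57 -0.12] w 0.155 j6 -0.343
```

>>> move_arm:
  moves:
    - {"x": 0.2,"y": 0.02,"z": 0,"yaw": 0,"grip": 0.05}
    - {"x": 0.4,"y": 0.03,"z": 0,"yaw": 0,"grip": 0.05}
    - {"x": 0.6,"y": 0.03,"z": 0,"yaw": 0,"grip": 0.05}
    - {"x": 0.8,"y": 0.03,"z": 0,"yaw": 0,"grip": 0.05}
    - {"x": 0.8,"y": 0.03,"z": 0,"yaw": 0,"grip": 0.05}

```text
time: 14.38
tool_pos: [0.5385, 0.0245, 0.1479]
ee_rot: [-2.042, -2.387, -0.0]
wrist_force: [1.7, -0.2, 0.3]
width: 0.158
```

```bash
python3 s.py
```

```text
t 14.38 pos [0.5385 0.0245 0.1479] F [ 1.66 -0.22  0.29] M [ 0.01 -0.42 -0.08] w 0.158 j6 -0.328
```

>>> move_arm:
  moves:
    - {"x": 0.1,"y": 0.01,"z": 0,"yaw": 0,"grip": 0.05}
    - {"x": 0.2,"y": 0.01,"z": 0,"yaw": 0,"grip": 0.05}
    - {"x": 0.3,"y": 0.01,"z": 0,"yaw": 0,"grip": 0.05}
    - {"x": 0.4,"y": 0.01,"z": 0,"yaw": 0,"grip": 0.05}
    - {"x": 0.4,"y": 0.01,"z": 0,"yaw": 0,"grip": 0.05}

```text
time: 14.8
tool_pos: [0.538, 0.0282, 0.1478]
ee_rot: [-2.042, -2.387, 0.0]
wrist_force: [1.3, -1.7, 0.0]
width: 0.153
```

```bash
python3 s.py
```

```text
t 14.8 pos [0.538  0.0282 0.1478] F [ 1.34 -1.69  0.02] M [-0.12 -0.25 -0.09] w 0.153 j6 -0.321
```

>>> move_arm:
  moves:
    - {"x": 0.1,"y": 0,"z": 0,"yaw": 0,"grip": 0.05}
    - {"x": 0.2,"y": 0,"z": 0,"yaw": 0,"grip": 0.05}
    - {"x": 0.2,"y": 0,"z": 0,"yaw": 0,"grip": 0.05}

```text
time: 15.05
tool_pos: [0.5377, 0.0302, 0.1479]
ee_rot: [-2.042, -2.387, -0.0]
wrist_force: [1.0, -1.8, 0.8]
width: 0.159
```

```bash
python3 s.py
```

```text
t 15.05 pos [0.5377 0.0302 0.1479] F [ 1.02 -1.79  0.75] M [-0.13 -0.24 -0.13] w 0.159 j6 -0.317
```

>>> move_arm:
  moves:
    - {"x": 0.1,"y": 0,"z": 0,"yaw": 0,"grip": 0.05}
    - {"x": 0.15,"y": 0,"z": 0,"yaw": 0,"grip": 0.05}
    - {"x": 0.15,"y": 0,"z": 0,"yaw": 0,"grip": 0.05}

```text
time: 15.3
tool_pos: [0.5374, 0.0316, 0.1478]
ee_rot: [-2.042, -2.387, 0.0]
wrist_force: [0.7, -1.5, 0.7]
width: 0.154
```

```bash
python3 s.py
```

```text
t 15.3 pos [0.5374 0.0316 0.1478] F [ 0.74 -1.46  0.74] M [-0.22 -0.16 -0.15] w 0.154 j6 -0.315
```

>>> move_arm:
  moves:
    - {"x": 0.1,"y": 0,"z": 0,"yaw": 0,"grip": 0.05}
    - {"x": 0.15,"y": 0,"z": 0,"yaw": 0,"grip": 0.05}
    - {"x": 0.15,"y": 0,"z": 0,"yaw": 0,"grip": 0.05}

```text
time: 15.55
tool_pos: [0.5372, 0.0331, 0.1478]
ee_rot: [-2.042, -2.387, -0.0]
wrist_force: [0.1, -0.9, 1.7]
width: 0.155
```

```bash
python3 s.py
```

```text
t 15.55 pos [0.5372 0.0331 0.1478] F [ 0.06 -0.94  1.66] M [-0.21 -0.17 -0.1 ] w 0.155 j6 -0.312
```

>>> move_arm:
  moves:
    - {"x": 0.1,"y": 0,"z": 0,"yaw": 0,"grip": 0.05}
    - {"x": 0.15,"y": 0,"z": 0,"yaw": 0,"grip": 0.05}
    - {"x": 0.15,"y": 0,"z": 0,"yaw": 0,"grip": 0.05}

```text
time: 15.8
tool_pos: [0.537, 0.0346, 0.1478]
ee_rot: [-2.042, -2.387, -0.0]
wrist_force: [0.2, -1.1, 1.2]
width: 0.158
```

```bash
python3 s.py
```

```text
t 15.8 pos [0.537  0.0346 0.1478] F [ 0.18 -1.06  1.17] M [-0.22 -0.21 -0.11] w 0.158 j6 -0.309
```

>>> move_arm:
  moves:
    - {"x": 0.1,"y": 0,"z": 0,"yaw": 0,"grip": 0.05}
    - {"x": 0.15,"y": 0,"z": 0,"yaw": 0,"grip": 0.05}
    - {"x": 0.15,"y": 0,"z": 0,"yaw": 0,"grip": 0.05}

```text
time: 16.05
tool_pos: [0.5368, 0.036, 0.1478]
ee_rot: [2.042, 2.387, -0.0]
wrist_force: [0.8, -1.5, 0.6]
width: 0.159
```

```bash
python3 s.py
```

```text
t 16.05 pos [0.5368 0.036  0.1478] F [ 0.83 -1.52  0.59] M [-0.32 -0.18 -0.05] w 0.159 j6 -0.307
```

>>> move_arm:
  moves:
    - {"x": 0.05,"y": 0,"z": 0,"yaw": 0,"grip": 0.05}
    - {"x": 0.1,"y": 0,"z": 0,"yaw": 0,"grip": 0.05}
    - {"x": 0.1,"y": 0,"z": 0,"yaw": 0,"grip": 0.05}

```text
time: 16.3
tool_pos: [0.5368, 0.0361, 0.1478]
ee_rot: [2.041, 2.386, -0.002]
wrist_force: [0.3, -7.7, 0.4]
width: 0.155
```

```bash
python3 - <<'E'
from h import *; from rig import *
st(get_state())
c=read_camera("wrist"); cv2.imwrite("pics/w10.png",c["pixels"][:,:,::-1]);
c=read_camera("side"); cv2.imwrite("pics/s10.png",cv2.resize(c["pixels"][150:280,250:400,::-1],None,fx=4,fy=4))
E
```

```text
t 16.3 pos [0.5368 0.0361 0.1478] F [ 0.31 -7.7   0.41] M [-1.15 -0.27 -0.16] w 0.155 j6 -0.305
```

View pics/w10.png

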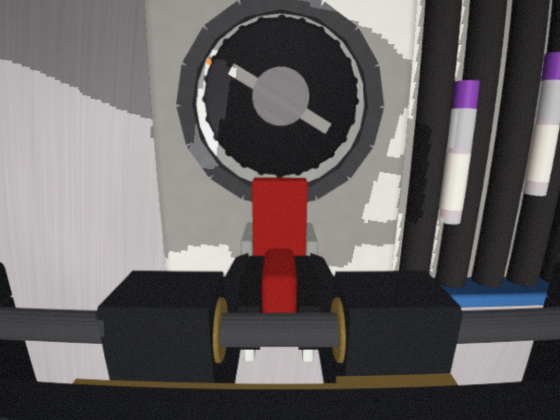

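View pics/s10.png

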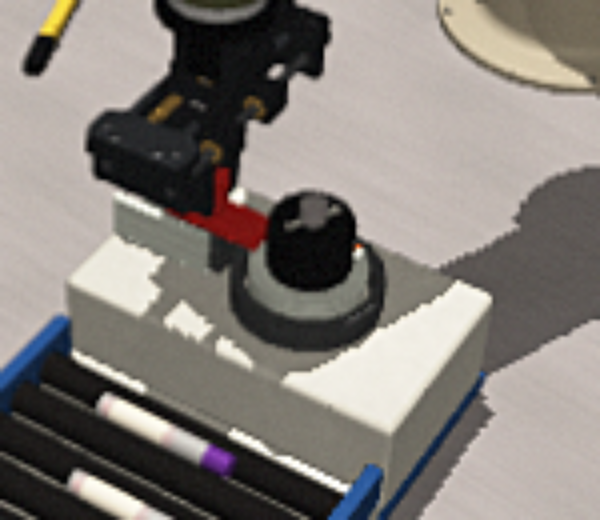

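The lock hit a hard stop: Fy rose to −7.7 N after 28.2 mm of travel. Both views show the tongue over the skirt. I'll release and lift straight up.

>>> move_arm:
  moves:
    - {"x": 0,"y": 0,"z": 0,"yaw": 0,"grip": 0.7}
    - {"x": 0,"y": 0,"z": 0,"yaw": 0,"grip": 0.7}
    - {"x": 0,"y": 0,"z": 0,"yaw": 0,"grip": 0.7}
    - {"x": 0,"y": 0,"z": 0,"yaw": 0,"grip": 0.7}
    - {"x": 0,"y": 0,"z": 0,"yaw": 0,"grip": 0.7}
    - {"x": 0,"y": 0,"z": -3,"yaw": 0,"grip": 0.7}
    - {"x": 0,"y": 0,"z": -7,"yaw": 0,"grip": 0.7}
    - {"x": 0,"y": 0,"z": -11,"yaw": 0,"grip": 0.7}
    - {"x": -4,"y": 0,"z": -13,"yaw": 0,"grip": 0.7}
    - {"x": -8,"y": 0,"z": -13,"yaw": 0,"grip": 0.7}
    - {"x": -8,"y": 0,"z": -13,"yaw": 0,"grip": 0.7}
    - {"x": -8,"y": 0,"z": -13,"yaw": 0,"grip": 0.7}

```text
time: 17.4
tool_pos: [0.5491, -0.0435, 0.2776]
ee_rot: [-2.045, -2.384, 0.0]
wrist_force: [-0.0, -0.1, -0.2]
width: 0.7
```

```bash
python3 - <<'E'
from h import *; from rig import *
st(get_state())
a=np.linspace(0,2*np.pi,73)
def w(P):
    t=.1534;P=np.array(P);return np.array([.525+np.cos(t)*P[0]-np.sin(t)*P[1],.1135+np.sin(t)*P[0]+np.cos(t)*P[1],P[2]])
for n,f in(("wrist",None),("side",(250,150,150,130)),("scene",(225,165,150,110))):
    c=read_camera(n); im=np.ascontiguousarray(c["pixels"][:,:,::-1])
    if f: u,v,ww,h=f; im=cv2.resize(im[v:v+h,u:u+ww],None,fx=4,fy=4,interpolation=cv2.INTER_CUBIC)
    cv2.imwrite(f"pics/f_{n}.png",im)
E
```

```text
t 17.4 pos [ 0.5491 -0.0435  0.2776] F [-0.01 -0.08 -0.21] M [-0.08 -0.09  0.01] w 0.7 j6 -0.445
```

View pics/f_wrist.png

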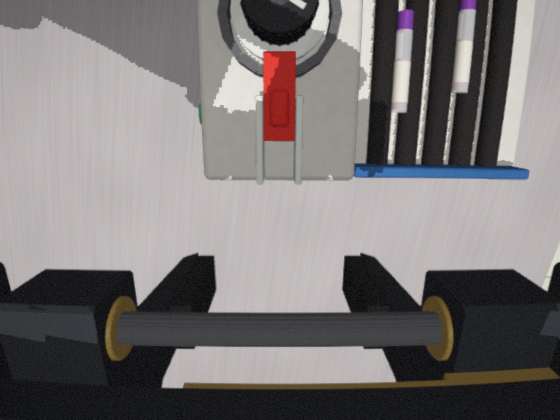

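View pics/f_side.png

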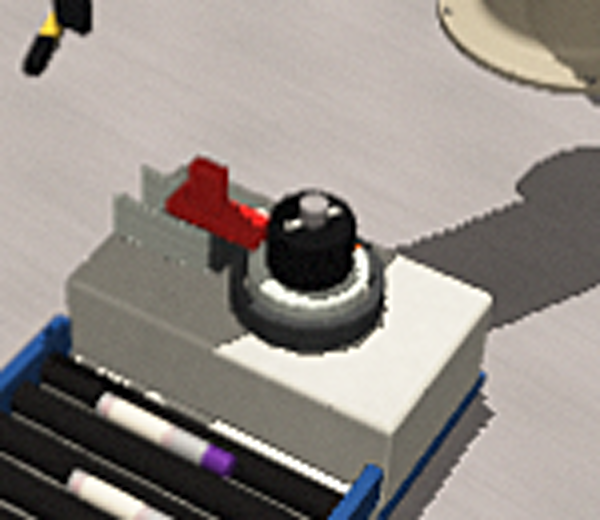

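View pics/f_scene.png

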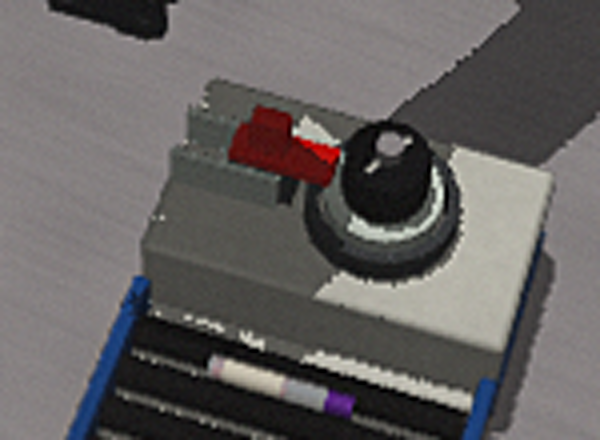

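The lock is over the skirt, the knob is down, and the tubes haven't moved. One quick check that the tab stayed at the stop, then I'll hand in.

```bash
python3 - <<'E'
from h import *; from rig import *
c=read_camera("wrist"); t=.1534
im=c["pixels"][40:150,245:315,::-1]; cv2.imwrite("pics/f_z.png",cv2.resize(im,None,fx=5,fy=5,interpolation=cv2.INTER_CUBIC))
for y in(-.106,-.078):
    print(y,(proj(c,[[.525-np.sin(t)*(y+d),.1135+np.cos(t)*(y+d),.177] for d in(-.013,0,.013)])-[245,40])*5)
E
```

```text
-0.106 [[174.34888061 635.13332284]
 [174.65073735 546.11796538]
 [174.95807801 454.89184827]]
-0.078 [[175.00582534 440.66393379]
 [175.31902498 346.95383339]
 [175.63679196 251.17332106]]
```

View pics/f_z.png

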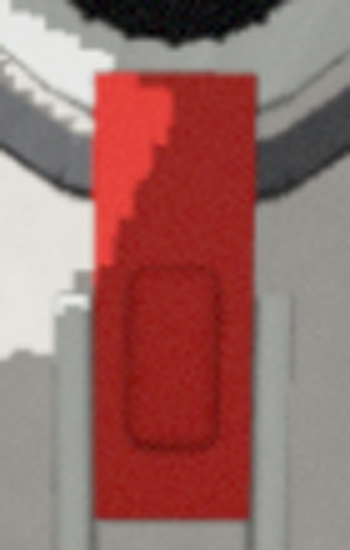

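The tab top spans rows 265–450 in the zoom. That puts it within about 1.5 mm of the predicted locked position, inside the camera tolerance, and about 26 mm past where it started.

```bash
python3 -c "
from rig import *
print(finish_job())"
```

```text
the job is handed in; nothing more can be done
None
```

The mixer is in gear and locked, and I handed the job in at about 17.5 s of the 72 s allowed.

- **Knob:** I pressed it lightly onto the tooth tips and rocked it in 4° steps. At about 30° the vertical force fell from about 5 N to 1 N, so the teeth had meshed, and I twisted no further. I then eased it down to a solid stop. Wrist force read about 6 N at most while on the tooth tips and about 5 N at the stop, against the 15 N limit. Ring force can't be read directly, and I estimate 8–9 N on the tips.
- **Lock:** I slid the red tab 28.2 mm to a hard stop (7.7 N), opened the gripper and lifted clear.

**Last checks:**
- The knob's travel was 15.9 mm by the arm, against the 16 mm given. A camera overlay also fits the knob fully home and not up.
- The lock tongue is over the skirt. The camera puts the tab about 1.5 mm short of its predicted locked position. That is within the 2 mm calibration tolerance and I trust the hard stop more, but the two readings do not agree exactly.
- The orange dot on the knob turned grey and seemed to sit at mid height. I took this to be the spindle end showing through, and used the knob's rims to judge its height instead.
- Both tubes look unmoved on the rollers. The arm stayed well away from the rack, bottle and jar, though I took no final close-up of them.

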